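Pin a clock-face blank to the carving board

ROBOT

A 6-joint arm with a two-finger parallel gripper is mounted at the origin on the work surface. World frame = base frame: x ahead of the robot, y to its left, z up, the work surface at z = 0. Lengths are in m, angles in degrees, forces in N, time in s.
With the tool pointing down it reaches from about 0.4 to 0.825 m from the base axis. Payload 7 kg.
Tool frame: the origin (TCP) lies between the finger pads; the fingertips stand 19 mm ahead of it and the grasp point (between the pads) is the TCP; x points along the fingers, y is the direction in which the jaws open and shut, and the axes are right-handed (so a half turn about x gives the same grasp; the last joint's range is limited). The gripper opens to 88 mm and grips with 3 to 60 N. Pads are 19 mm wide; open, the fingers measure 130 mm over their backs; the gripper's body (78 mm by 193 mm) begins 47 mm behind the grasp point.
Start: joints at [84.001, 20.546, 0.682, 0, -70.136, -16.507], TCP at [0.258, 0.624, 0.246] pointing down, gripper open.
Joint ranges: [-176.03, 176.03], [-82.01, 121.73], [-58.28, 71.71], [-173.87, 95.51], [-174.79, -0.11], [-173.66, 173.66]. Speed limits (degrees/s): [136.94, 136.94, 172.46, 180, 180, 180].

INTERFACE

Orientations are given as [roll, pitch, yaw] about the fixed x, y, z axes, in that order (R = Rz(yaw) Ry(pitch) Rx(roll)).
In Python, from plant import r gives the robot as it stands.
- The arm moves only by the tool send_rows, never from a script. Its argument "plan" is a list of rows, each a list of 2 entries, a list of its own where there are three numbers: the shift along the tool's x, y, z scaled (see below), then the turn, a rotation vector about the tool's x, y, z scaled (see below). A call has exactly 5 rows; each row is the pose to reach, as a shift and turn from the pose measured when the call began, along the tool's axes at that moment; what a row does not reach only later rows make up. The controller multiplies each number of a shift by 0.15 m and each number of a turn by pi/4 rad. A row lasts 1/10 s, in which the tool goes at most 50 mm and 8.59 degrees, less where a joint would pass 70% of its speed; a pose out of reach is approached as far as the arm can. A call with a number of a shift or a turn outside -1 to 1 is refused whole. A call with a gripper value outside its range is refused whole. "jaw" is the opening, from -1 (shut) to 1 (fully open), so that 0 is half open, set as the call begins (left out, the last holds). The fingers move at their own pace and stop on an object; "force" is the grip in N (left out, the last holds). Time passes only in rows, so rows that repeat a pose let the fingers close, or fill a call up. It gives the time, the measured TCP pose, the force and the opening at its end, in the units of the state.
- r.get_state(): the state, without advancing time (a new reading comes with each control period).
- r.capture(name): name is "scene" or "top" or "wrist"; returns a dict with "color" (400x640x3 uint8, red, green, blue), "range_z" (400x640 float32, m along the optical axis (not along the pixel's ray), 0 where there is no reading), "mtx" (3x3 intrinsics, pixels), "k1" (the pictures are not rectified: a ray, as slopes to the right and down, at radius r is drawn at 1 + k1 r^2 times it, then the intrinsics apply), "pose" (4x4, takes a point from camera to world coordinates). Camera axes: x right, y down, z forward; pixel columns grow to the right and rows downward; lengths in m; the calibration is good to about 2 mm. A picture is of the moment at which its call begins.
- r.close_job(): hands the job in, once; it reports no verdict.
Trained networks look in a picture, given as the dict that the camera call returned (one of the last four; its "shot" number tells which), for a name from the list of things; names that differ only in an ending like _2 or _b are one class to them, and where a whole thing is asked for, a point or a joint stands for the part that bears it (a point fixed in the world has none). Each returns a list of dicts, best first, with "score" (0 to 1); they miss things now and then, are a little off and sometimes report something else, mostly with a low value. They report only what shows in the picture. A call takes as long as a camera call. They do not tell look-alikes from the thing itself.
- r.find_in(picture, target): "uv" ([column, row] in pixels, amid what is visible of it).
- r.trace(picture, target): "mask" (400x640 bool, what is visible of it) and "uv" ([column, row] in pixels, amid what is visible of it).
The state is a dict: "time_s": time; "joints": joint angles; "qd": joint speeds; "joint_torque": joint torques, N m; "tcp_pos": TCP position; "eef_rot": TCP orientation; "contact_force": force on the tool from outside, world axes, zero at the start; "moment": the same for the moment, N m; "gripper_width": finger opening in m.
Only numpy, scipy, OpenCV 4.12 (cv2) and the standard library are available. Lean on these libraries where they do the work, as an engineer would, in place of code of your own. Each camera call takes 0.05 s, during which the arm holds its last target. There are 200 camera calls.

TASK

Get the wooden clock-face blank ready for carving: move it along the ledge of the sloping board until it sits against the green stop block, so that its centre hole lies over the hole in the board. Then take the red-handled peg out of the peg block and push it squarely through both holes until its shoulder sits on the blank, and let go. Leave the other pegs, the gouges, the mallet, the jar and the offcut where they are.

Things in the scene. Friction and masses are not known exactly. Their poses are not given: they have to be found in the camera images.
- board: Fixed plywood carving board, face 275 x 180 mm, 20 mm thick, tilted 30 deg to look up and away from the robot; place and yaw vary. Origin: centre of the mouth of its 20 mm round through hole, on the face, 100 mm above the table. x up the slope (towards the robot), y along the ledge (robot's right), z square out of the face. Face: x -90 to +90, y -180 to +95 mm. Over 60 mm open behind the hole.
- board_ledge (a point): Middle of the inner edge of the board's dark ledge, on the face, at board x = -65, y = -42 mm. The ledge runs the whole width along the board's lower side, is 20 mm wide and stands 14 mm above the face.
- board_stop (a point): Middle of the lower inner edge of the green stop block, on the face, at board x = 5, y = +65 mm. The block is 28 mm wide (y), 120 mm long (x) and stands 18 mm above the face.
- blank: Loose light-wood square, 130 x 130 x 22 mm, 0.15 to 0.31 kg, dark hour marks, round 22 mm hole through its centre. Origin: hole centre on the underside; z out of the marked face, x and y as the board's. Starts flat on the board against the ledge, 40 to 90 mm to the -y side of its place; friction holds it where it is left. In place, against ledge and stop, its origin meets the board's.
- peg_red: Loose wooden peg, 141 mm long, 60 g, hanging upright in one of the three holes of the peg block. Origin: centre of the underside of its shoulder; z points up its handle. Above the origin: a light wood shoulder disc 36 mm across and 6 mm thick, then a red round handle 26 mm across from 6 to 66 mm. Below it: a shaft 16 mm across and 75 mm long, its last 8 mm tapering to 10 mm.
- peg_red_tip (a point): Centre of the end of the red peg's shaft, 75 mm below the peg's origin.
- peg_blue: Other peg in the peg block, blue handle, same form but with a 24 mm shaft; not to be used.
- peg_yellow: Other peg in the peg block, yellow handle, same form but with a 24 mm shaft; not to be used.
- peg_block: Fixed dark wood block, 230 x 75 x 100 mm (x, y, z), origin at the centre of its underside. Three upright 27 mm through holes lie along its x axis at -78, 0 and +78 mm; the pegs hang in them with their shoulders on its top, 100 mm above the table. Its place and yaw, and which peg hangs where, vary.
- gouge_a: Carving gouge with light handle, 245 mm long, 26 mm thick, lying on the table to the left of the board; bystander. Origin under the front end of its handle, x towards the blade.
- gouge_b: Carving gouge with dark handle, 245 mm long, 26 mm thick, lying on the table along the low side of the board; bystander. Origin under the front end of its handle, x towards the blade.
- mallet: Round carver's mallet standing on its head, 80 mm across, 185 mm tall, to the right of the peg block; bystander. Origin under its centre.
- jar: Open glass jar, 72 mm across, 100 mm tall; bystander. Origin under its centre.
- offcut: Flat wood offcut, 160 x 60 x 22 mm; bystander. Origin under its centre.
Not all that is in view belongs to the job. Leave any blue or purple look-alike of the blank alone.

How it is judged (in metres and radians):
On the way:
1. the blank lies flat on the board with its hole over the board's hole, within 5 mm (distance between blank and board below 0.005 m and angle between the z axis of blank and the z axis of board, either way round below 0.06 rad), for 0.2 s.
At the end, for the whole second after the job is handed in: The blank lies flat and square (0.08 rad) on the board, hole within 6 mm of the board's hole; the red peg is through both holes, square to the board (0.12 rad), shoulder within 3.5 mm of the blank's face, tip 45 mm or more below the board's face and within 9 mm of the hole's axis; both at rest (distance between blank and board below 0.006 m and angle between the z axis of blank and the z axis of board, either way round below 0.06 rad and angle between the x axis of blank and the x axis of board, either way round below 0.08 rad and z of peg_red in the frame of blank below 0.0255 m and z of peg_red_tip in the frame of board below -0.045 m and x of peg_red_tip in the frame of board between -0.009 and 0.009 m and y of peg_red_tip in the frame of board between -0.009 and 0.009 m and angle between the z axis of peg_red and the z axis of board, either way round below 0.12 rad and linear speed of each of peg_red, blank below 0.02 m/s); the robot touches nothing.
It fails at once if another peg is moved by more than 30 mm (distance of any of peg_blue, peg_yellow from where it was at the start of the episode above 0.03 m).
It fails at once if a gouge, the mallet, the jar or the offcut is moved by more than 30 mm (distance of any of gouge_a, gouge_b, mallet, jar, offcut from where it was at the start of the episode above 0.03 m).
It also fails if it takes over 67 s, if anything falls off the work surface, if the arm or the gripper's body presses on something with over 40 N, if the wrist force passes 120 N, or if a joint passes its speed limit or range.

## Working session

There is one attempt and no reset: what is moved stays moved. The work goes in short steps, Python scripts to look and compute and a tool call to move; the robot and the scene stay as the last step left them, time stands still between calls to the robot, and variables do not carry over. Pictures are saved under pics/ and viewed, about 8 in all and at most 12, crops included, and the job is handed in when it is done.

Besides the shell and the picture viewer there is one more tool, called after "Request:" in YAML: its name, and indented under it one key for each argument. send_rows: Moves the arm, as the interface text tells. Its arguments: {"type":"object","properties":{"plan":{"type":"array"},"jaw":{"type":"number"},"force":{"type":"number"}},"required":["plan"]}

```bash
ls; mkdir -p pics
cat > h.py <<'E'
import numpy as np, cv2
from scipy.spatial.transform import Rotation as R
from plant import r
def ray(p,uv):
    uv=np.atleast_2d(np.array(uv,float)); K=p["mtx"]
    d=(uv-[K[0,2],K[1,2]])/[K[0,0],K[1,1]]; x=d.copy()
    for _ in range(10): x=d/(1+p["k1"]*(x**2).sum(1,keepdims=True))
    return x
def pts(p,uv,z=None):
    uv=np.atleast_2d(np.array(uv,float)); s=ray(p,uv)
    if z is None: z=p["range_z"][uv[:,1].round().astype(int),uv[:,0].round().astype(int)]
    c=np.c_[s*np.c_[z],z*np.ones(len(s))]
    w=c@p["pose"][:3,:3].T+p["pose"][:3,3]; return w
def maskpts(p,m):
    v,u=np.nonzero(m&(p["range_z"]>0)); return pts(p,np.c_[u,v]),np.c_[u,v]
def save(p,n,box=None,s=1):
    im=p["color"][:,:,::-1]
    if box: im=im[box[1]:box[3],box[0]:box[2]]
    cv2.imwrite("pics/"+n+".png",cv2.resize(im,None,fx=s,fy=s,interpolation=cv2.INTER_CUBIC))
def tool():
    s=r.get_state(); T=np.eye(4); T[:3,:3]=R.from_euler("xyz",s["eef_rot"],degrees=True).as_matrix(); T[:3,3]=s["tcp_pos"]; return T
def move(pos,Rm):
    "scaled shift and turn for send_rows"
    T=tool(); d=T[:3,:3].T@(np.array(pos)-T[:3,3])/0.15
    w=R.from_matrix(T[:3,:3].T@Rm).as_rotvec()/(np.pi/4)
    return d.round(3),w.round(3)
E
python3 - <<'E'
from h import *
np.set_printoptions(precision=4,suppress=True)
s=r.get_state(); print(s); print(tool())
for n in ("scene","top"):
    p=r.capture(n); save(p,n+"0"); print(n,p["pose"],p["mtx"],p["k1"])
    for t in ("board","blank","peg_red","peg_blue","peg_yellow","peg_block","mallet","jar","offcut","board_stop","board_ledge"):
        f=r.trace(p,t)[:3]
        for q in f:
            w,_=maskpts(p,q["mask"]); print(t,round(q["score"],2),np.round(q["uv"]),np.median(w,0) if len(w) else None,w.max(0) if len(w) else "")
E
```

```text
pics
{'time_s': 0.0, 'joints': array([ 84.0019,  20.5907,   0.6331,  -0.0183, -70.1366, -16.5076]), 'qd': array([ 0.1104, -0.0424, -0.    , -0.0178, -0.039 , -0.0385]), 'joint_torque': array([  0.0007, -58.2716,  29.3047,   6.9974,   0.0068,  -0.0002]), 'tcp_pos': array([0.2582, 0.6232, 0.2446]), 'eef_rot': array([  96.1384,   89.9042, -106.3734]), 'contact_force': array([ 0.0695, -0.2062, -0.4218]), 'moment': array([-0.0024,  0.0066,  0.0248]), 'gripper_width': 0.08737513743116655}
[[-0.0005 -0.3829 -0.9238  0.2582]
 [-0.0016 -0.9238  0.3829  0.6232]
 [-1.      0.0017 -0.0002  0.2446]
 [ 0.      0.      0.      1.    ]]
scene [[ 0.5748  0.638  -0.5124  1.0453]
 [ 0.8183 -0.4541  0.3525 -0.4188]
 [-0.0078 -0.6219 -0.7831  0.9214]
 [ 0.      0.      0.      1.    ]] [[412.2423   0.     321.6933]
 [  0.     412.2423 202.9886]
 [  0.       0.       1.    ]] -0.024602100421349037
board 0.59 [336. 187.] [0.4891 0.0089 0.104 ] [0.5671 0.2884 0.1524]
board 0.43 [244. 236.] [ 0.5174 -0.2687  0.1438] [ 0.5249 -0.2511  0.1715]
blank 0.96 [368. 172.] [0.4933 0.1027 0.1196] [0.5526 0.1888 0.1551
[... 2028 characters left out ...]
] [ 0.6444 -0.2207  0.1688]
mallet 0.8 [444. 197.] [ 0.5153 -0.4348  0.1003] [ 0.5765 -0.4074  0.189 ]
mallet 0.51 [387. 172.] [ 0.5826 -0.2569  0.1288] [ 0.6109 -0.2421  0.1728]
mallet 0.2 [187. 229.] [0.4255 0.3753 0.0579] [0.4591 0.3962 0.1058]
jar 0.98 [186. 230.] [0.4252 0.3753 0.0563] [0.469  0.4338 0.1058]
offcut 0.88 [347. 154.] [ 0.6796 -0.1467  0.0227] [ 0.7692 -0.1031  0.0301]
board_stop 0.58 [294. 216.] [0.4668 0.0229 0.1151] [0.5787 0.2404 0.1544]
board_stop 0.56 [348. 156.] [ 0.6799 -0.1464  0.0225] [ 0.7726 -0.1031  0.0301]
board_ledge 0.75 [298. 215.] [0.4652 0.0214 0.1166] [0.5658 0.2117 0.1544]
board_ledge 0.35 [384. 175.] [ 0.5823 -0.2557  0.1581] [ 0.6037 -0.2467  0.1728]
```

View pics/scene0.png

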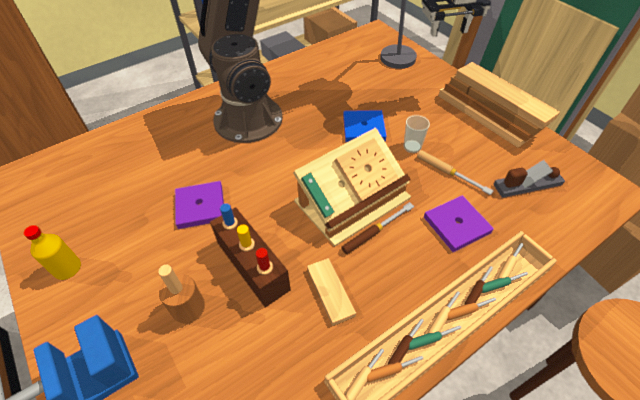

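View pics/top0.png

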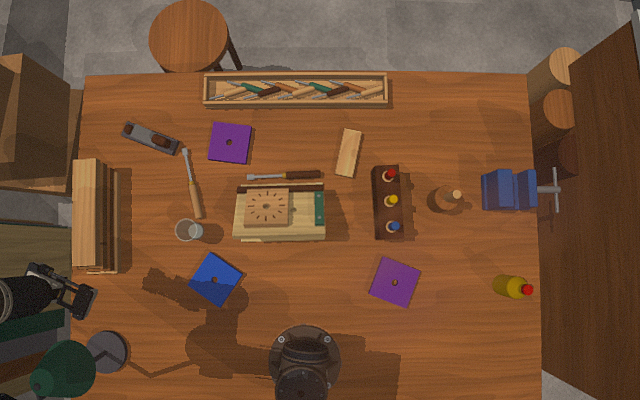

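Scene: the light blank is at (368,172), the green stop at (318,195) and the red peg at (264,260). The blue (364,126) and purple (198,203), (457,222) squares are look-alikes. The only blank lying on the board is the light-wood one with hour marks, so that is the one to move. Next I fit the board and blank from depth.

```bash
cat > fit.py <<'E'
from h import *
from scipy.optimize import differential_evolution, minimize
t=np.radians(30)
def BR(yaw):
    c,s=np.cos(t),np.sin(t)
    return R.from_euler("z",yaw).as_matrix()@np.array([[-c,0,s],[0,-1,0],[s,0,c]])
def model(q,b):
    x,y=q[:,0],q[:,1]; h=np.zeros(len(q))
    h[np.hypot(x,y)<10]=np.nan
    h[(y>65)&(y<93)&(abs(x-5)<60)]=.018
    h[(x<-65)&(x>-85)]=.014
    if b is not None: 
        d=np.array([x-b[0],y-b[1]])
        m=(abs(d)<.065).all(0); h[m]=.022; h[np.hypot(*d)<.011]=np.nan
    return h
def cost(v,W):
    q=(W-[v[0],v[1],.1])@BR(v[2]); q0=q*1000
    h=np.zeros(len(q)); x,y=q0[:,0],q0[:,1]
    inn=(abs(x)<90)&(y>-180)&(y<95)
    h[(y>65)&(y<93)&(abs(x-5)<60)]=18; h[(x<-65)&(x>-85)]=14
    h[(abs(x)<65)&(abs(y+v[3]*1000)<65)]=22
    e=np.where(inn,np.minimum(abs(q0[:,2]-h),10),10)
    return e.mean()
E
python3 - <<'E'
from fit import *
np.set_printoptions(precision=4,suppress=True)
P=[]
for n in("scene","top"):
    p=r.capture(n); w,uv=maskpts(p,np.ones((400,640),bool))
    k=(w[:,0]>.32)&(w[:,0]<.60)&(w[:,1]>-.15)&(w[:,1]<.25)&(w[:,2]>.05)&(w[:,2]<.2)
    W=w[k]; 
    f=differential_evolution(cost,[(.4,.54),(-.03,.1),(-.3,.3),(.03,.1)],args=(W,),seed=0,popsize=20,maxiter=120)
    print(n,len(W),f.x,f.fun,np.degrees(f.x[2]))
    # red peg: red pixels
    hsv=cv2.cvtColor(p["color"],cv2.COLOR_RGB2HSV)
    H=hsv[...,0].reshape(-1)
    w,uv=maskpts(p,np.ones((400,640),bool)); hh=hsv[uv[:,1],uv[:,0]]
    for nm,lo,hi in(("red",-1,5),("yellow",22,34),("blue",105,120)):
        hu=np.where(hh[:,0]>172,hh[:,0].astype(int)-180,hh[:,0]); 
        m=(hu>=lo)&(hu<=hi)&(hh[:,1]>150)&(abs(w[:,0]-.51)<.13)&(abs(w[:,1]+.265)<.05)&(w[:,2]>.110)
        tt=m&(w[:,2]>.162); print(nm,m.sum(),tt.sum(),w[tt].mean(0) if tt.any() else None, (w[tt].min(0)+w[tt].max(0))/2 if tt.any() else None,w[tt][:,2].mean() if tt.any() else 0)
E
```

```text
scene 6383 [0.4877 0.0296 0.0195 0.0803] 2.857936695143508 1.1191549208182947
red 225 102 [ 0.5882 -0.2632  0.1681] [ 0.5873 -0.2634  0.1671] 0.16806898524336722
yellow 187 79 [ 0.5106 -0.2668  0.1684] [ 0.5102 -0.2666  0.1679] 0.16841726476956606
blue 182 69 [ 0.4339 -0.2707  0.1677] [ 0.4324 -0.2711  0.1666] 0.16770559016761896
top 4711 [0.4863 0.0291 0.0237 0.0805] 2.7392611314584228 1.35735989349221
red 63 54 [ 0.5875 -0.2605  0.1665] [ 0.5873 -0.2611  0.1671] 0.16646770667998978
yellow 52 51 [ 0.5098 -0.2644  0.1668] [ 0.5106 -0.2646  0.1677] 0.1668035479496293
blue 2 2 [ 0.4303 -0.2723  0.1654] [ 0.4303 -0.2723  0.1654] 0.1654161337949701
```

```bash
cat >> fit.py <<'E'
BO=np.array([.487,.0295,.1]); B=BR(np.radians(1.25))
RT=np.c_[-B[:,2],B[:,0],-B[:,1]]   # tool over board
def bp(x,y,z): return BO+B@np.array([x,y,z])/1000
def tb(): 
    T=tool(); return (B.T@(T[:3,3]-BO)*1000).round(1)
def RD(yaw): # tool down, y at yaw deg
    a=np.radians(yaw); y=np.array([np.cos(a),np.sin(a),0]); x=np.array([0,0,-1.]); return np.c_[x,y,np.cross(x,y)]
E
python3 - <<'E'
from fit import *
print(bp(-5,-175,100),bp(-5,-175,23)); print(move(bp(-5,-175,120),RT), move(bp(-5,-175,23),RT))
E
```

```text
[0.53749959 0.20564356 0.18410254] [0.49900875 0.20480369 0.11741858]
(array([ 0.294,  1.835, -2.847]), array([ 1.437, -0.385,  0.59 ])) (array([ 0.854,  1.965, -2.551]), array([ 1.437, -0.385,  0.59 ]))
```

Request:
send_rows:
  plan:
    - [[0.0,0.15,-0.25],[0.18,-0.05,0.07]]
    - [[0.0,0.3,-0.5],[0.36,-0.1,0.15]]
    - [[0.0,0.45,-0.75],[0.54,-0.14,0.22]]
    - [[0.0,0.6,-0.95],[0.72,-0.19,0.3]]
    - [[0.0,0.6,-0.95],[0.72,-0.19,0.3]]
  jaw: 0
  force: 20

```text
time_s: 1.8
tcp_pos: [0.3587, 0.4825, 0.2455]
eef_rot: [74.3, 74.1, -161.3]
contact_force: [-1.0, 0.4, 1.1]
gripper_width: 0.0532
```

```bash
python3 -c "
from fit import *
print(move(bp(-5,-175,120),RT),tb(),r.get_state()['joints'])"
```

```text
(array([ 0.118, -0.055, -2.249]), array([ 0.703, -0.194,  0.29 ])) [ 175.3 -455.7   66.8] [ 64.6197754   21.83667036   5.55237821 -11.41077963 -85.02924711
 -28.16630377]
```

Request:
send_rows:
  plan:
    - [[0.0,0.0,-0.25],[0.18,-0.05,0.07]]
    - [[0.0,0.0,-0.5],[0.36,-0.1,0.15]]
    - [[0.0,0.0,-0.75],[0.54,-0.14,0.22]]
    - [[0.0,0.0,-1.0],[0.7,-0.19,0.29]]
    - [[0.0,0.0,-1.0],[0.7,-0.19,0.29]]

```text
time_s: 2.3
tcp_pos: [0.4446, 0.3541, 0.2329]
eef_rot: [90.6, 59.8, -178.5]
contact_force: [-0.0, -0.2, -0.0]
gripper_width: 0.0442
```

```bash
python3 -c "
from fit import *
print(move(bp(-5,-175,80),RT),move(bp(-5,-175,23),RT),tb(),r.get_state()['joints'])"
```

```text
(array([ 0.116, -0.689, -0.997]), array([-0.011, -0.002, -0.003])) (array([ 0.496, -0.69 , -0.997]), array([-0.011, -0.002, -0.003])) [  97.  -325.5   97.5] [ 44.3270409   26.75955834  10.5730337  -20.11971913 -96.4610001
 -41.76485151]
```

Request:
send_rows:
  plan:
    - [[0.0,-0.17,-0.25],[-0.01,0,0]]
    - [[0.03,-0.34,-0.5],[-0.01,0,0]]
    - [[0.06,-0.52,-0.75],[-0.01,0,0]]
    - [[0.11,-0.69,-1.0],[-0.01,0,0]]
    - [[0.11,-0.69,-1.0],[-0.01,0,0]]

```text
time_s: 2.8
tcp_pos: [0.5285, 0.2009, 0.1645]
eef_rot: [90.5, 59.6, -178.5]
contact_force: [-0.5, 0.4, 0.4]
gripper_width: 0.0438
```

Run:
```python
from fit import *
print(move(bp(-5,-175,23),RT),tb(),r.get_state()['joints'])
p=r.capture("wrist"); save(p,"w1",None,1.2); print(p["pose"])
```

```text
(array([0.37 , 0.011, 0.031]), array([-0.006, -0.003, -0.009])) [  -7.  -170.5   78.5] [ 30.72171039  31.53377208   6.73571694 -14.29141632 -92.25541126
 -26.81987043]
[[-0.86251683  0.12876352 -0.48937172  0.60054653]
 [-0.01515007  0.96007911  0.27931805  0.12408776]
 [ 0.50580154  0.24833053 -0.82613361  0.28433763]
 [ 0.          0.          0.          1.        ]]
```

View pics/w1.png

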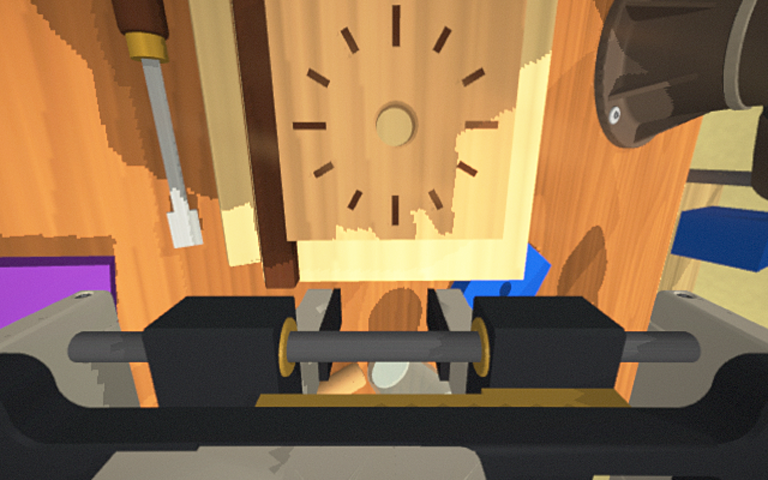

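Wrist view: light-wood blank with hour marks, hole at (329,104) in camera pixels. The fingers are clear beyond its -y edge. I lower next, then push.

Request:
send_rows:
  plan:
    - [[0.09,0.01,0.0],[0,0,-0.01]]
    - [[0.18,0.01,0.0],[0,0,-0.01]]
    - [[0.27,0.01,0.0],[0,0,-0.01]]
    - [[0.36,0.01,0.0],[0,0,-0.01]]
    - [[0.36,0.01,0.0],[0,0,-0.01]]

```text
time_s: 3.35
tcp_pos: [0.4978, 0.2025, 0.1184]
eef_rot: [90.5, 60.0, -178.4]
contact_force: [-0.4, -0.7, 0.3]
gripper_width: 0.0436
```

Request:
send_rows:
  plan:
    - [[0.0,0.0,-0.04],[0,0,0]]
    - [[0.0,0.0,-0.08],[0,0,0]]
    - [[0.0,0.0,-0.12],[0,0,0]]
    - [[0.0,0.0,-0.16],[0,0,0]]
    - [[0.0,0.0,-0.2],[0,0,0]]

```text
time_s: 3.85
tcp_pos: [0.4989, 0.1722, 0.1188]
eef_rot: [90.4, 60.0, -178.5]
contact_force: [1.4, 1.5, 0.0]
gripper_width: 0.0436
```

Run:
```python
from fit import *
print(move(bp(-5,-74.5,23),RT),tb(),r.get_state()['contact_force'])
p=r.capture("wrist"); save(p,"w2")
```

```text
(array([ 0.006, -0.011, -0.452]), array([-0.004, -0.003,  0.001])) [  -3.6 -142.4   23.8] [1.36578766 1.47360557 0.00301007]
```

View pics/w2.png

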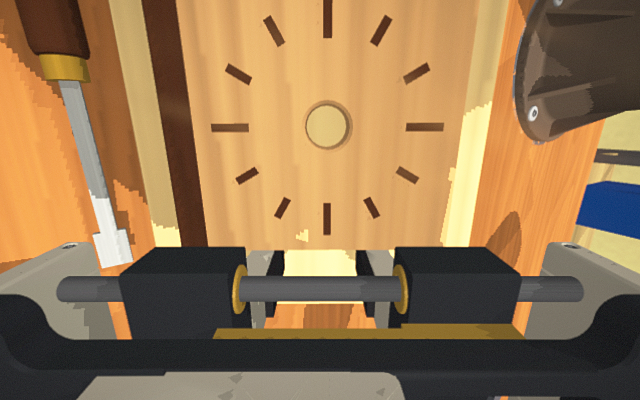

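Blank stays square against the ledge with the fingers on its edge; hole at (327,126). I continue the push.

Request:
send_rows:
  plan:
    - [[0.0,0.0,-0.07],[0,0,0]]
    - [[0.0,0.0,-0.14],[0,0,0]]
    - [[0.0,0.0,-0.21],[0,0,0]]
    - [[0.0,0.0,-0.28],[0,0,0]]
    - [[0.0,0.0,-0.36],[0,0,0]]

```text
time_s: 4.4
tcp_pos: [0.5, 0.1163, 0.119]
eef_rot: [90.5, 60.0, -178.4]
contact_force: [1.0, 1.0, -0.4]
gripper_width: 0.0437
```

Request:
send_rows:
  plan:
    - [[0.0,0.0,-0.01],[0,0,0]]
    - [[0.0,0.0,-0.02],[0,0,0]]
    - [[0.0,0.0,-0.03],[0,0,0]]
    - [[0.0,0.0,-0.04],[0,0,0]]
    - [[0.0,0.0,-0.05],[0,0,0]]

```text
time_s: 4.9
tcp_pos: [0.5001, 0.109, 0.119]
eef_rot: [90.5, 60.0, -178.4]
contact_force: [0.1, 1.2, -0.8]
gripper_width: 0.0436
```

Run:
```python
from fit import *
print(move(bp(-5,-74.5,23),RT),tb(),r.get_state()['contact_force'])
p=r.capture("wrist"); save(p,"w3")
```

```text
(array([ 0.006, -0.011, -0.031]), array([-0.004, -0.004,  0.   ])) [ -3.4 -79.2  23.9] [ 0.05730061  1.19366661 -0.82893525]
```

View pics/w3.png

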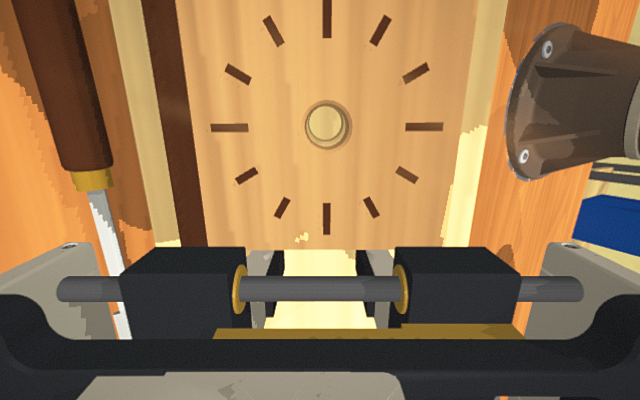

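The hole now shows a second rim (327,124), so the board hole is nearly aligned. The force is only about 1 N, so the blank has not reached the stop yet.

Request:
send_rows:
  plan:
    - [[0.0,0.0,-0.008],[0,0,0]]
    - [[0.0,0.0,-0.016],[0,0,0]]
    - [[0.0,0.0,-0.024],[0,0,0]]
    - [[0.0,0.0,-0.03],[0,0,0]]
    - [[0.0,0.0,-0.03],[0,0,0]]

```text
time_s: 5.45
tcp_pos: [0.5003, 0.1071, 0.119]
eef_rot: [90.0, 60.1, -178.8]
contact_force: [-0.7, 12.2, -0.3]
gripper_width: 0.0439
```

Request:
send_rows:
  plan:
    - [[0.0,0.0,-0.005],[0,0,0]]
    - [[0.0,0.0,-0.01],[0,0,0]]
    - [[0.0,0.0,-0.015],[0,0,0]]
    - [[0.0,0.0,-0.02],[0,0,0]]
    - [[0.0,0.0,-0.02],[0,0,0]]

```text
time_s: 5.95
tcp_pos: [0.5003, 0.107, 0.1191]
eef_rot: [89.5, 60.2, -179.3]
contact_force: [-1.6, 14.9, 2.8]
gripper_width: 0.0439
```

Request:
send_rows:
  plan:
    - [[0.0,0.0,0.04],[0,0,0]]
    - [[0.0,0.0,0.08],[0,0,0]]
    - [[-0.2,0.0,0.08],[0,0,0]]
    - [[-0.45,0.0,0.08],[0,0,0]]
    - [[-0.45,0.0,0.08],[0,0,0]]

```text
time_s: 6.45
tcp_pos: [0.5371, 0.1191, 0.1813]
eef_rot: [89.5, 60.5, -179.3]
contact_force: [0.1, 0.5, 0.0]
gripper_width: 0.0437
```

Request:
send_rows:
  plan:
    - [[-0.1,0.0,0.0],[0,0,0]]
    - [[-0.1,0.0,0.0],[0,0,0]]
    - [[-0.1,0.0,0.0],[0,0,0]]
    - [[-0.1,0.0,0.0],[0,0,0]]
    - [[-0.1,0.0,0.0],[0,0,0]]

```text
time_s: 6.95
tcp_pos: [0.5439, 0.1191, 0.1936]
eef_rot: [89.5, 60.5, -179.3]
contact_force: [-0.1, -0.2, -0.5]
gripper_width: 0.0439
```

```bash
cat > hole.py <<'E'
from fit import *
import sys
p=r.capture("wrist")
def toB(w): return (w-BO)@B*1000
def proj(b):  # board mm -> pixel
    w=BO+B@np.array(b)/1000; c=np.linalg.inv(p["pose"])@np.r_[w,1]; s=c[:2]/c[2]
    return s*(1+p["k1"]*(s@s))*p["mtx"][0,0]+p["mtx"][:2,2]
def onplane(uv,z):
    d=np.c_[ray(p,uv),np.ones(len(np.atleast_2d(uv)))]@p["pose"][:3,:3].T@B; o=toB(p["pose"][:3,3][None])[0]
    return o+d*((z-o[2])/d[:,2])[:,None]
w,uv=maskpts(p,np.ones((400,640),bool)); q=toB(w)
k=(abs(q[:,0])<60)&(abs(q[:,1])<60)&(abs(q[:,2]-22)<8)&(np.hypot(q[:,0],q[:,1])>18)
A=np.c_[q[k][:,:2],np.ones(k.sum())]; print("blank plane",np.linalg.lstsq(A,q[k][:,2],rcond=None)[0],k.sum())
c=proj([0,0,22]); print("expected hole",c, "tool",tb())
x0,y0=(c-40).astype(int); save(p,sys.argv[1],(x0,max(y0,0),x0+80,max(y0,0)+80),7); print(x0,y0)
# rectified views (board mm) at z=22, 4 px per mm
g=np.array([[proj([x,y,22]) for x in np.arange(-75,75,.25)] for y in np.arange(-75,75,.25)],np.float32)
cv2.imwrite("pics/"+sys.argv[1]+"r.png",cv2.remap(p["color"][:,:,::-1].copy(),g[...,0],g[...,1],cv2.INTER_LINEAR))
E
python3 hole.py w4
```

```text
blank plane [-3.14789704e-04 -3.58296040e-04  2.16262514e+01] 24803
expected hole [326.51696611 106.3929119 ] tool [ -4.2 -88.4 110.7]
286 66
```

View pics/w4r.png

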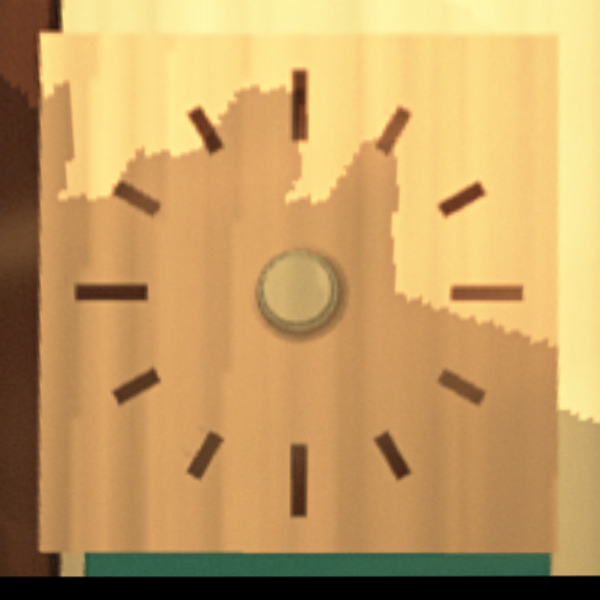

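Rectified view: the blank is square, touches ledge and stop, and the board hole sits concentric in it. Blank centre is at pixel (298.5,293.5), an offset of (-0.4,-1.6) mm from the fit, so I correct for that. On to the red peg.

```bash
echo 'BO=BO+B@np.array([-.4,-1.4,0])/1000; PEG=np.array([.5875,-.262]); RP=RD(92.8)' >> fit.py; python3 -c "
from fit import *
print(move([*PEG,.23],RP),r.get_state()['joints'])"
```

```text
(array([-0.337, -0.084, -2.545]), array([ 1.917, -0.501, -0.524])) [ 24.45995575  29.36146503   6.2701126  -11.46714575 -94.22460358
 -21.30458794]
```

Request:
send_rows:
  plan:
    - [[-0.15,0.0,-0.1],[0.14,-0.04,-0.04]]
    - [[-0.3,0.0,-0.3],[0.3,-0.08,-0.08]]
    - [[-0.3,-0.03,-0.55],[0.46,-0.12,-0.12]]
    - [[-0.3,-0.03,-0.8],[0.63,-0.16,-0.17]]
    - [[-0.3,-0.03,-0.9],[0.7,-0.18,-0.19]]
  jaw: 1

```text
time_s: 7.5
tcp_pos: [0.5722, -0.0185, 0.2305]
eef_rot: [106.6, 70.1, 164.4]
contact_force: [0.9, 0.4, -1.1]
gripper_width: 0.0785
```

```bash
python3 -c "
from fit import *
print(move([*PEG,.23],RP),r.get_state()['joints'])"
```

```text
(array([-0.178, -0.923, -1.328]), array([ 1.209, -0.319, -0.329])) [ 11.65016601  23.31918686   3.79710352  -8.9508754  -88.29401636
 -42.20326678]
```

Request:
send_rows:
  plan:
    - [[-0.04,-0.18,-0.25],[0.14,-0.04,-0.04]]
    - [[-0.07,-0.35,-0.5],[0.29,-0.08,-0.08]]
    - [[-0.1,-0.5,-0.75],[0.44,-0.12,-0.12]]
    - [[-0.12,-0.65,-0.95],[0.59,-0.16,-0.16]]
    - [[-0.13,-0.69,-1.0],[0.74,-0.2,-0.2]]

```text
time_s: 8.0
tcp_pos: [0.5823, -0.205, 0.229]
eef_rot: [122.5, 82.1, 146.0]
contact_force: [0.5, 1.0, 0.2]
gripper_width: 0.0877
```

```bash
python3 -c "
from fit import *
print(move([*PEG,.23],RP),r.get_state()['joints'])"
```

```text
(array([-0.04 , -0.36 , -0.121]), array([ 0.458, -0.12 , -0.13 ])) [ -3.75533113  20.32497919  -0.59453573  -4.09981968 -75.95553038
 -61.5756319 ]
```

Request:
send_rows:
  plan:
    - [[-0.01,-0.12,-0.04],[0.14,-0.04,-0.04]]
    - [[-0.02,-0.24,-0.08],[0.3,-0.08,-0.08]]
    - [[-0.04,-0.36,-0.12],[0.46,-0.12,-0.13]]
    - [[-0.04,-0.36,-0.12],[0.46,-0.12,-0.13]]
    - [[-0.04,-0.36,-0.12],[0.46,-0.12,-0.13]]

```text
time_s: 8.5
tcp_pos: [0.5871, -0.2616, 0.2298]
eef_rot: [159.0, 89.9, 161.9]
contact_force: [0.4, 0.3, 0.2]
gripper_width: 0.0878
```

Run:
```python
from fit import *
p=r.capture("wrist"); save(p,"w5"); print(p["pose"])
w,uv=maskpts(p,np.ones((400,640),bool)); hh=cv2.cvtColor(p["color"],cv2.COLOR_RGB2HSV)[uv[:,1],uv[:,0]]
hu=np.where(hh[:,0]>172,hh[:,0].astype(int)-180,hh[:,0])
m=(hu>=-8)&(hu<=5)&(hh[:,1]>150)&(np.hypot(w[:,0]-.5875,w[:,1]+.262)<.03)&(w[:,2]>.161)
print(m.sum(),w[m].mean(0),(w[m].min(0)+w[m].max(0))/2,w[m].max(0)-w[m].min(0),uv[m].mean(0))
print(move([*PEG,.142],RP),r.get_state()['joints'],tool()[:3,3])
```

```text
[[-5.10707103e-02  9.55080702e-01  2.91912032e-01  5.07987603e-01]
 [ 9.98694974e-01  4.87346452e-02  1.52735827e-02 -2.64836615e-01]
 [ 3.61274747e-04  2.92311112e-01 -9.56323211e-01  3.68574112e-01]
 [ 0.00000000e+00  0.00000000e+00  0.00000000e+00  1.00000000e+00]]
772 [ 0.58638915 -0.26101506  0.16519231] [ 0.58704357 -0.26109203  0.16420975] [0.02398465 0.0251552  0.00626021] [319.24611399 226.34715026]
(array([ 0.585, -0.004,  0.001]), array([ 0.001, -0.001, -0.001])) [-6.64229086e+00  1.81729687e+01 -4.87659774e+00 -1.98175692e-02
 -6.70186925e+01 -8.04836320e+01] [ 0.58747436 -0.26139358  0.22977794]
```

View pics/w5.png

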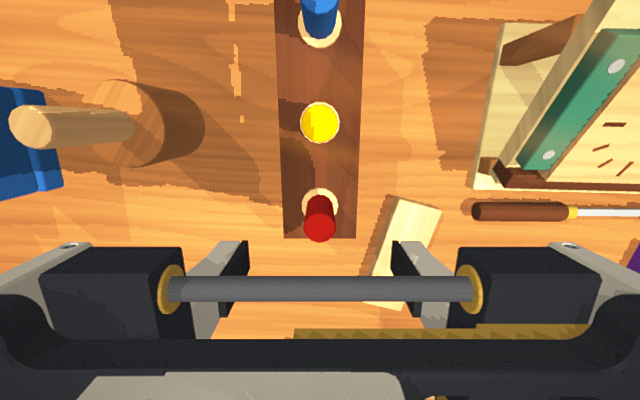

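Wrist view: red peg (319,226) is centred between the open fingers; yellow (319,123) and blue (318,15) are clear. I descend to grasp it.

Request:
send_rows:
  plan:
    - [[0.15,0.0,0.0],[0,0,0]]
    - [[0.3,0.0,0.0],[0,0,0]]
    - [[0.45,0.0,0.0],[0,0,0]]
    - [[0.585,0.0,0.0],[0,0,0]]
    - [[0.585,0.0,0.0],[0,0,0]]

```text
time_s: 9.05
tcp_pos: [0.5858, -0.2601, 0.1387]
eef_rot: [158.4, 89.6, 161.3]
contact_force: [-0.9, 0.2, 0.1]
gripper_width: 0.0876
```

Request:
send_rows:
  plan:
    - [[0,0,0],[0,0,0]]
    - [[0,0,0],[0,0,0]]
    - [[0,0,0],[0,0,0]]
    - [[0,0,0],[0,0,0]]
    - [[0,0,0],[0,0,0]]
  jaw: -1
  force: 25

```text
time_s: 9.55
tcp_pos: [0.5861, -0.2602, 0.1394]
eef_rot: [156.5, 89.6, 159.5]
contact_force: [1.2, -0.9, 0.1]
gripper_width: 0.0533
```

Request:
send_rows:
  plan:
    - [[0,0,0],[0,0,0]]
    - [[0,0,0],[0,0,0]]
    - [[0,0,0],[0,0,0]]
    - [[0,0,0],[0,0,0]]
    - [[0,0,0],[0,0,0]]

```text
time_s: 10.05
tcp_pos: [0.5861, -0.2603, 0.1395]
eef_rot: [157.5, 89.6, 160.5]
contact_force: [-0.3, -0.3, 1.0]
gripper_width: 0.0255
```

Request:
send_rows:
  plan:
    - [[-0.2,0.0,0.0],[0,0,0]]
    - [[-0.4,0.0,0.0],[0,0,0]]
    - [[-0.6,0.0,0.0],[0,0,0]]
    - [[-0.8,0.0,0.0],[0,0,0]]
    - [[-0.9,0.0,0.0],[0,0,0]]

```text
time_s: 10.55
tcp_pos: [0.5877, -0.2609, 0.2775]
eef_rot: [153.9, 89.8, 156.9]
contact_force: [0.4, 0.0, -0.5]
gripper_width: 0.0257
```

```bash
python3 -c "
from fit import *
print(move(bp(0,0,165),RT),bp(0,0,165),r.get_state()['joints'])"
```

```text
(array([ 0.235,  1.96 , -0.016]), array([-1.912,  0.511,  0.524])) [0.56979615 0.03270695 0.24269419] [-6.60704957e+00  1.66520005e+01 -7.27909939e-01 -4.96464786e-02
 -7.27805049e+01 -8.03818847e+01]
```

Request:
send_rows:
  plan:
    - [[0.0,0.18,0.0],[-0.16,0.04,0.04]]
    - [[0.0,0.36,0.0],[-0.32,0.09,0.09]]
    - [[0.0,0.54,0.0],[-0.48,0.13,0.13]]
    - [[0.0,0.72,0.0],[-0.64,0.17,0.17]]
    - [[0.0,0.9,0.0],[-0.8,0.21,0.22]]

```text
time_s: 11.05
tcp_pos: [0.5803, -0.125, 0.2777]
eef_rot: [115.4, 76.3, 154.8]
contact_force: [-0.1, -0.1, -0.6]
gripper_width: 0.0255
```

```bash
python3 -c "
from fit import *
print(move(bp(0,0,165),RT),tb(),r.get_state()['joints'])"
```

```text
(array([0.348, 0.793, 0.644]), array([-1.105,  0.299,  0.305])) [ 11.4 157.9 198.9] [  2.5748751   20.05569363   5.44986123  -6.35119371 -87.61557489
 -52.17999626]
```

Request:
send_rows:
  plan:
    - [[0.05,0.16,0.13],[-0.16,0.04,0.04]]
    - [[0.1,0.32,0.26],[-0.32,0.09,0.09]]
    - [[0.15,0.48,0.39],[-0.48,0.13,0.13]]
    - [[0.2,0.64,0.52],[-0.64,0.17,0.17]]
    - [[0.24,0.79,0.64],[-0.8,0.21,0.22]]

```text
time_s: 11.55
tcp_pos: [0.5729, 0.0317, 0.258]
eef_rot: [96.5, 64.1, 173.4]
contact_force: [0.5, 0.4, -1.0]
gripper_width: 0.026
```

```bash
python3 -c "
from fit import *
print(move(bp(0,0,158),RT),tb(),r.get_state()['joints'])"
```

```text
(array([ 0.148, -0.022,  0.004]), array([-0.298,  0.087,  0.086])) [  5.    1.  179.8] [ 16.11109206  26.30389424  10.56881896  -9.80519974 -98.29247341
 -28.55071561]
```

Request:
send_rows:
  plan:
    - [[0.04,-0.01,0.0],[-0.15,0.04,0.04]]
    - [[0.1,-0.02,0.0],[-0.3,0.09,0.09]]
    - [[0.15,-0.02,0.0],[-0.3,0.09,0.09]]
    - [[0.15,-0.02,0.0],[-0.3,0.09,0.09]]
    - [[0.15,-0.02,0.0],[-0.3,0.09,0.09]]

```text
time_s: 12.05
tcp_pos: [0.5658, 0.0318, 0.2369]
eef_rot: [90.2, 59.9, -178.6]
contact_force: [0.1, -0.0, 0.3]
gripper_width: 0.0255
```

```bash
cat > look.py <<'E'
from fit import *
import sys
print(tb(),move(bp(0,0,158),RT))
p=r.capture("wrist")
def proj(b):
    w=BO+B@np.array(b)/1000; c=np.linalg.inv(p["pose"])@np.r_[w,1]; s=c[:2]/c[2]
    return s*(1+p["k1"]*(s@s))*p["mtx"][0,0]+p["mtx"][:2,2]
z=tb()[2]-114.4
print("hole",proj([0,0,22]),"edges y",proj([0,-65,22]),proj([0,65,22]),"x",proj([-65,0,22]),proj([65,0,22]),"tip exp",proj([*tb()[:2],z]))
save(p,sys.argv[1],(200,60,440,240),3.3)
E
python3 look.py w6
```

```text
[  0.6   0.8 158. ] (array([-0.   , -0.004,  0.005]), array([-0.002, -0.002, -0.003]))
hole [319.02751728 202.16626129] edges y [319.08078956 259.76682332] [318.96636987 136.39847619] x [255.08878761 202.21801767] [382.91498915 202.11219059] tip exp [319.7702248  207.72456027]
```

View pics/w6.png

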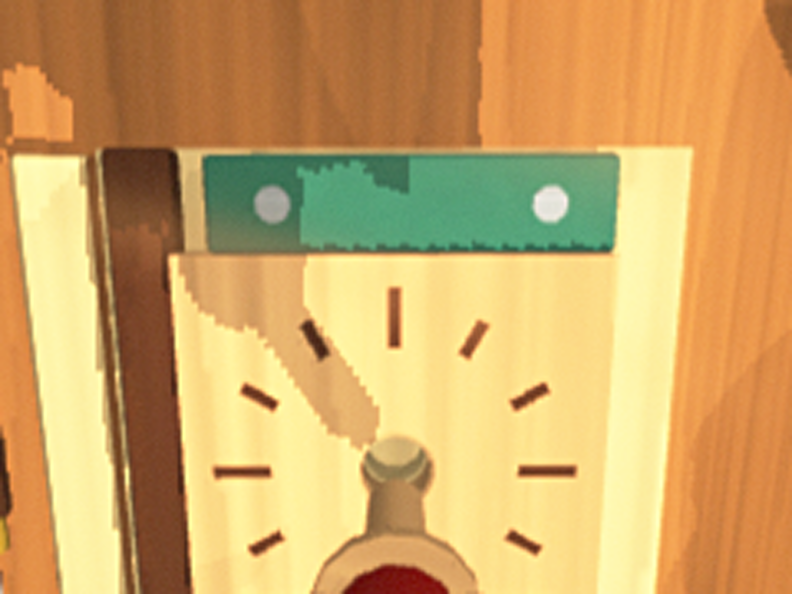

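Peg tip (320,206) and hole (320,202) line up laterally, so I insert in steps and watch the force.

Request:
send_rows:
  plan:
    - [[0.06,0.0,0.003],[0,0,0]]
    - [[0.13,0.0,0.003],[0,0,0]]
    - [[0.2,0.0,0.003],[0,0,0]]
    - [[0.25,0.0,0.003],[0,0,0]]
    - [[0.25,0.0,0.003],[0,0,0]]

```text
time_s: 12.6
tcp_pos: [0.546, 0.0316, 0.2039]
eef_rot: [90.2, 59.8, -178.6]
contact_force: [-0.1, -0.1, -1.7]
gripper_width: 0.0256
```

Request:
send_rows:
  plan:
    - [[0.03,0.0,0.0],[0,0,0]]
    - [[0.06,0.0,0.0],[0,0,0]]
    - [[0.09,0.0,0.0],[0,0,0]]
    - [[0.12,0.0,0.0],[0,0,0]]
    - [[0.12,0.0,0.0],[0,0,0]]

```text
time_s: 13.1
tcp_pos: [0.5365, 0.0314, 0.1878]
eef_rot: [90.2, 59.7, -178.6]
contact_force: [-0.1, -0.3, -0.9]
gripper_width: 0.0255
```

```bash
python3 -c "
from fit import *
print(tb(),move(bp(0,0,61.4),RT),B.T@r.get_state()['contact_force'])"
```

```text
[  1.4   0.6 100.8] (array([ 0.263, -0.011,  0.005]), array([-0.002, -0.002, -0.006])) [-0.31850963  0.30181778 -0.82360654]
```

Request:
send_rows:
  plan:
    - [[0.05,-0.004,0.002],[0,0,-0.006]]
    - [[0.1,-0.004,0.002],[0,0,-0.006]]
    - [[0.15,-0.004,0.002],[0,0,-0.006]]
    - [[0.2,-0.004,0.002],[0,0,-0.006]]
    - [[0.21,-0.004,0.002],[0,0,-0.006]]

```text
time_s: 13.6
tcp_pos: [0.5202, 0.0312, 0.1594]
eef_rot: [90.3, 59.9, -178.5]
contact_force: [0.7, -0.0, -1.4]
gripper_width: 0.0256
```

Request:
send_rows:
  plan:
    - [[0.008,0.0,0.0],[0,0,0]]
    - [[0.016,0.0,0.0],[0,0,0]]
    - [[0.024,0.0,0.0],[0,0,0]]
    - [[0.032,0.0,0.0],[0,0,0]]
    - [[0.04,0.0,0.0],[0,0,0]]

```text
time_s: 14.1
tcp_pos: [0.5173, 0.0312, 0.1542]
eef_rot: [90.3, 59.9, -178.5]
contact_force: [0.5, -0.6, -0.5]
gripper_width: 0.0258
```

```bash
python3 -c "
from fit import *
print(tb(),move(bp(0,0,61.4),RT),B.T@r.get_state()['contact_force'])"
```

```text
[ 1.3  0.4 62.1] (array([ 0.005, -0.008,  0.003]), array([-0.002, -0.002, -0.001])) [-0.63800831  0.57874385 -0.18421417]
```

Near seating with no force yet; I press a bit further until contact.

Request:
send_rows:
  plan:
    - [[0.005,0.0,0.0],[0,0,0]]
    - [[0.01,0.0,0.0],[0,0,0]]
    - [[0.014,0.0,0.0],[0,0,0]]
    - [[0.014,0.0,0.0],[0,0,0]]
    - [[0.014,0.0,0.0],[0,0,0]]

```text
time_s: 14.6
tcp_pos: [0.5169, 0.0312, 0.1536]
eef_rot: [90.3, 60.0, -178.5]
contact_force: [0.7, 1.4, 7.2]
gripper_width: 0.0255
```

```bash
python3 -c "
from fit import *
print(tb(),B.T@r.get_state()['contact_force'])"
```

```text
[ 1.3  0.4 61.4] [ 2.97995926 -1.33744163  6.63449478]
```

Shoulder contact at 61.4 mm, exactly as predicted. Next: release and withdraw.

Request:
send_rows:
  plan:
    - [[0,0,0],[0,0,0]]
    - [[0,0,0],[0,0,0]]
    - [[0,0,0],[0,0,0]]
    - [[0,0,0],[0,0,0]]
    - [[0,0,0],[0,0,0]]
  jaw: 0.2

```text
time_s: 15.1
tcp_pos: [0.5168, 0.0311, 0.1534]
eef_rot: [90.3, 60.0, -178.5]
contact_force: [0.4, -0.7, 0.0]
gripper_width: 0.052
```

Request:
send_rows:
  plan:
    - [[-0.1,0,0],[0,0,0]]
    - [[-0.25,0,0],[0,0,0]]
    - [[-0.5,0,0],[0,0,0]]
    - [[-0.75,0,0],[0,0,0]]
    - [[-0.8,0,0],[0,0,0]]

```text
time_s: 15.6
tcp_pos: [0.5793, 0.0325, 0.2606]
eef_rot: [90.3, 60.4, -178.5]
contact_force: [0.7, 1.0, -0.0]
gripper_width: 0.0525
```

Run:
```python
from fit import *
np.set_printoptions(precision=2,suppress=True)
def toB(w): return (w-BO)@B*1000
for n in("wrist","scene"):
    p=r.capture(n); w,uv=maskpts(p,np.ones((400,640),bool)); q=toB(w)
    hh=cv2.cvtColor(p["color"],cv2.COLOR_RGB2HSV)[uv[:,1],uv[:,0]]; hu=np.where(hh[:,0]>172,hh[:,0].astype(int)-180,hh[:,0])
    m=(hu>=-8)&(hu<=5)&(hh[:,1]>150)&(np.hypot(q[:,0],q[:,1])<40)&(q[:,2]>24)&(q[:,2]<110)
    for lo in(30,45,60,75,84): 
        k=m&(q[:,2]>lo)&(q[:,2]<lo+15); print(n,lo,k.sum(),q[k].mean(0) if k.any() else "",q[k].max(0)[2] if k.any() else "")
    save(p,"end_"+n,(220,100,500,300) if n=="scene" else None,2.8 if n=="scene" else 1)
print(tb(),r.get_state()["contact_force"])
```

```text
wrist 30 46 [ 0.23  9.   38.98] 44.7493121788905
wrist 45 83 [-0.69  8.86 52.38] 59.9743531022747
wrist 60 93 [-0.45  8.75 68.07] 74.94523419725289
wrist 75 620 [-0.57  0.38 86.62] 89.26789453910082
wrist 84 560 [-0.66 -0.53 87.37] 89.26789453910082
scene 30 10 [-0.89 10.2  40.41] 44.83472522381523
scene 45 20 [-0.96  9.41 51.78] 57.97368936140003
scene 60 23 [ 0.29 10.04 68.01] 74.45069936450649
scene 75 63 [ 0.62  4.26 86.42] 89.89362162174896
scene 84 69 [ 1.52  1.75 88.87] 93.21611653732653
[  0.9   0.1 182.2] [-0.92 -0.1  -0.26]
```

View pics/end_scene.png

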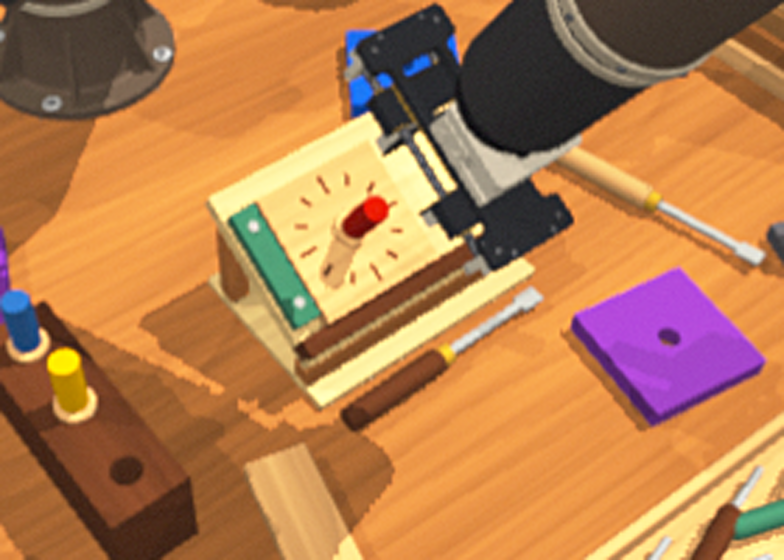

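View pics/end_wrist.png

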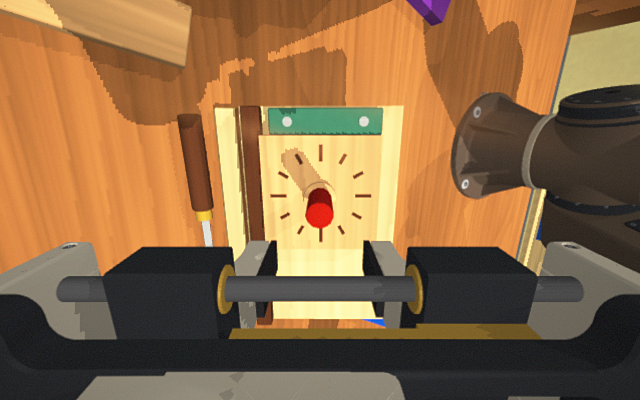

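The red peg is upright in the blank (wrist (320,205)), with its handle top at about 88 mm above the board as expected (22 + 66). The blank sits against the ledge and stop, and the other pegs are still in place. I hand in.

```bash
python3 -c "
from plant import r
print(r.close_job())"
```

```text
the job is handed in; nothing more can be done
None
```

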